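# Set the length stop of a crosscut sled out by half a millimetre

### The job

The length stop on the crosscut sled must go out half a millimetre: swing its red clamp lever fully open, roll the knurled brass wheel back to its zero stop with a fingertip, then forward exactly five clicks, and swing the lever fully shut again. Be gentle with the stop and leave the workpiece and the other things where they lie.

Things in the scene. Friction and masses are not known exactly. Their poses are not given: they have to be found in the camera images.
- sled: Fixed sled: plywood base 320 x 540 mm, top 20 mm up; its fence (36 mm thick, 110 mm to the -x side of the middle) carries a T-track, top 90 mm up. Origin: middle of the underside (on the bench); z up, y along the fence, x across it, away from the user. On the track, along +y: carriage with a black knob (138 mm high), brass wheel between cheeks (117 mm high), stop jaw (122 mm high) with red lever.
- wheel_top (a point): Fixed point: top of the brass wheel's rim, midway across its width, 131 mm above the bench. Wheel 40 mm across, rim 14 mm wide, standing 14 mm above the cheeks beside it; level axle along the sled's y, 20 mm below this point. The black knob is 64 mm away along -y. Hold a fingertip on top with 8 to 15 N (less slips) and stroke along the sled's x, in several strokes.
- fine_wheel (a joint): Wheel angle, rad: 0 at its zero stop (hard), 4.19 at the far stop; grows as the rim's top rolls to the sled's +x (forward). One click = 0.419 rad (8.4 mm of rim); let go, it springs into the nearest click, held with about 3 N at the rim. Starts 1.6 to 4.5 clicks up. A red line is on top at zero, white lines at five and ten clicks. Locked while the lever is shut, free past 0.7 rad of lever.
- lever_pivot (a point): Fixed point on the vertical axis of the red clamp lever, at the middle of the lever's height (135 mm above the bench). It is 16 mm towards -x and 52 mm towards +y of the wheel centre.
- lever_tip (a point): Middle of the round end of the clamp lever, 68 mm from its pivot. The lever is a level bar 10 mm thick and 12 mm high (from 129 to 141 mm above the bench), ending 75 mm from the pivot, with free space below it beyond the jaw.
- clamp_lever (a joint): Angle of the red clamp lever in rad: 0 shut (it points along the sled's +y), 1.57 fully open (it points along the sled's -x, towards the user), counter-clockwise from above. Both ends are hard stops. It stays where it is left; a fingertip pushing its side near the end needs about 4 to 7 N, most in the last part of closing.
- workpiece: Bystander: loose timber batten 44 x 290 x 28 mm lying on the sled along the fence, near the stop. Origin: middle of its underside.
- try_square: Bystander: try square lying on the sled, handle 95 mm, blade 150 mm. Origin: under the middle of its handle.
- pencil: Bystander: red carpenter's pencil 150 mm long, lying on the sled. Origin: middle of its underside.
- tape_measure: Bystander: yellow tape measure 74 x 36 x 66 mm on the bench. Origin: middle of its underside.
- glue_bottle: Bystander: yellow glue bottle, 64 mm across, 190 mm high, on the bench. Origin: middle of its underside.
- chisel: Bystander: chisel about 250 mm long, lying on the bench. Origin: under its middle, at the front of its handle.
- sanding_block: Bystander: cork sanding block 112 x 68 x 30 mm on the bench. Origin: middle of its underside.
- screw_tray: Bystander: blue tray of screws 130 x 170 x 45 mm on the bench. Origin: middle of its underside.

How it is judged:
On the way, in this order (a step that is already met when the one before it is completed fails the run):
1. The clamp lever is swung open (value of joint clamp_lever above 1.35 rad), for 0.2 s.
2. The wheel is rolled back to its zero stop (value of joint fine_wheel below 0.12 rad), for 0.2 s.
3. With the lever still open, the wheel stands five clicks forward of zero (value of joint fine_wheel between 1.934 and 2.254 rad and value of joint clamp_lever above 1 rad), for 0.3 s.
At the end, for the whole second after the job is handed in: The wheel stands at five clicks from its zero stop (2.094 rad, within 0.16 rad), the clamp lever is shut (within 0.12 rad of its stop); workpiece and other things lie where they lay (value of joint fine_wheel between 1.934 and 2.254 rad and value of joint clamp_lever below 0.12 rad); the robot touches nothing.
It fails at once if The robot bears on the sled or its stop with more than 40 N (contact force between any of the fingers, the arm and sled above 40 N).
It fails at once if The workpiece is shifted by more than 10 mm (distance of workpiece from where it was at the start of the episode above 0.01 m).
It fails at once if Another thing on the bench or the sled is shifted by more than 20 mm (distance of any of try_square, pencil, tape_measure, glue_bottle, chisel, sanding_block, screw_tray from where it was at the start of the episode above 0.02 m).
It also fails if it takes over 72 s, if anything falls off the work surface, if the arm or the gripper's body presses on something with over 40 N, if the wrist force passes 120 N, or if a joint passes its speed limit or range.

### The arm

A 7-joint arm with a two-finger parallel gripper is mounted at the origin on the work surface. World frame = base frame: x ahead of the robot, y to its left, z up, the work surface at z = 0. Lengths are in m, angles in rad, forces in N, time in s.
With the tool pointing down it reaches from about 0.4 to 0.85 m from the base axis. Payload 4.5 kg.
Tool frame: the origin (TCP) lies between the finger pads; the fingertips stand 11 mm ahead of it and the grasp point (between the pads) lies 8 mm behind it (r.nose_length is the distance from the TCP to the fingertips, in m); z points along the fingers, y is the line along which they close (so a half turn about z gives the same grasp; the last joint's range is limited). The gripper opens to 88 mm and grips with 3 to 60 N. Pads are 18 mm wide; open, the fingers measure 123 mm over their backs; the gripper's body (75 mm by 187 mm) begins 45 mm behind the grasp point.
Start: joints at [1.331, 0.689, -0.195, 1.565, 0.157, 0.902, -0.215], TCP at [0.169, -0.602, 0.25] pointing down, gripper open.
Joint ranges: [-3.01, 3.01], [-0.46, 2.08], [-1.47, 1.51], [0.13, 2.56], [-1, 4.14], [0.04, 2.09], [-2.66, 2.66]. Speed limits (rad/s): [2.57, 2.57, 3.14, 3.14, 3.14, 3.14, 3.14].

### API

Orientations are given as a unit quaternion [x, y, z, w].
In Python, from plant import get_state, snapshot, camera_model, r gives the robot as it stands.
- The arm moves only by the shell command python3 -m inch 'ROWS' [FORCE]. ROWS is text: rows parted by semicolons, each of 7 numbers parted by spaces: the opening, from -1 (shut) to 1 (fully open), then the shift along the tool's x, y, z in m, then the turn, a rotation vector about the tool's x, y, z in rad. A call has 1 to 20 rows; each row shifts and turns the commanded pose from where the row before left it, along the tool's axes as they then stand; what a row does not reach is not made up. A row lasts 1/12 s, in which the tool goes at most 41.7 mm and 7.16 degrees, less where a joint would pass 70% of its speed; a pose out of reach is approached as far as the arm can. A call is refused whole if a number of a shift passes 0.0417 or a number of a turn 0.125, either way. A call with a gripper value outside its range is refused whole. The fingers move at their own pace and stop on an object; FORCE is the grip in N (left out, the last holds). Time passes only in rows, so rows that do not move let the fingers close. It gives the time, the measured TCP pose, the force, the opening and the grip force at its end, in the units of the state.
- get_state(): the state, without advancing time (a new reading comes with each control period).
- snapshot(name): name is "scene" or "side" or "wrist"; returns (picture, depth): 400x640x3 uint8, red, green, blue; 400x640 float32, m along the optical axis (not along the pixel's ray), 0 where there is no reading.
- camera_model(name): a dict with "intrinsics" (3x3 intrinsics, pixels), "view" (4x4, takes a point from world to camera coordinates). Camera axes: x right, y down, z forward; pixel columns grow to the right and rows downward; lengths in m; the calibration is good to about 2 mm. The wrist camera is an equidistant fisheye: a pixel r from the principal point sees the ray r / f radians off the axis. A picture is of the moment at which its call begins: read the wrist's pose just before it. camera_model takes no time and is no camera call; for the wrist camera it gives the pose at the moment of the call.
- r.finish_job(): hands the job in; it is judged then, once.
The state is a dict: "clock": time; "q": joint angles; "qd": joint speeds; "joint_torque": joint torques, N m; "tool_pos": TCP position; "eef_rot": TCP orientation; "contact_force": force on the tool from outside, world axes, zero at the start; "moment": the same for the moment, N m; "opening": opening from 0.0 (shut) to 1.0 (fully open); "finger_force": force on a finger pad.
Only numpy, scipy, OpenCV 4.12 (cv2) and the standard library are available. Lean on these libraries where they do the work, as an engineer would, in place of code of your own. Each camera call takes 0.05 s, during which the arm holds its last target. There are 200 camera calls.

## Working session

There is one attempt and no reset: what is moved stays moved. The work goes in short steps, Python scripts to look and compute and a shell command to move; the robot and the scene stay as the last step left them, time stands still between calls to the robot, and variables do not carry over. Pictures are saved under pics/ and viewed, at most 10 in all, crops included, and the job is handed in when it is done.

```bash
ls; mkdir -p pics; cat > h.py <<'E'
import numpy as np,cv2
from plant import get_state,snapshot,camera_model,r
from scipy.spatial.transform import Rotation as R
def save(n,f):
    im,d=snapshot(n); cv2.imwrite(f'pics/{f}.png',im[:,:,::-1]); np.savez(f'pics/{f}.npz',im=im,d=d,K=camera_model(n)['intrinsics'],V=camera_model(n)['view'])
    return im,d
def world(f,u,v):
    z=np.load(f'pics/{f}.npz');K=z['K'];V=z['V'];d=z['d'][int(v),int(u)]
    p=d*np.array([(u-K[0,2])/K[0,0],(v-K[1,2])/K[1,1],1]);return (np.linalg.inv(V)@np.append(p,1))[:3]
def st():
    s=get_state();print(s['clock'],np.round(s['tool_pos'],4),np.round(R.from_quat(s['eef_rot']).as_matrix(),3).tolist(),np.round(s['contact_force'],1),s['opening'])
E
python3 - <<'E'
from h import *
st()
a,_=save('scene','s1');b,_=save('side','d1')
for n in('scene','side'):print(camera_model(n))
E
```

```text
pics
0.0 [ 0.1688 -0.6011  0.2489] [[0.963, 0.27, -0.001], [0.27, -0.963, 0.002], [-0.0, -0.002, -1.0]] [-0.3 -0.5 -0.5] 0.9995094074182922
{'intrinsics': array([[465.88833711,   0.        , 320.45368666],
       [  0.        , 465.88833711, 207.86618194],
       [  0.        ,   0.        ,   1.        ]]), 'view': array([[-0.22629608,  0.97401975, -0.00869538,  0.12585515],
       [ 0.71354801,  0.15969024, -0.68216439, -0.34207118],
       [-0.66305303, -0.1605757 , -0.73114713,  1.87967973],
       [ 0.        ,  0.        ,  0.        ,  1.        ]])}
{'intrinsics': array([[471.72615623,   0.        , 326.13657634],
       [  0.        , 471.72615623, 205.50884149],
       [  0.        ,   0.        ,   1.        ]]), 'view': array([[-0.9605266 , -0.27814213,  0.00506013,  0.54746955],
       [-0.20958816,  0.71158447, -0.67061192,  0.18854698],
       [ 0.18292472, -0.64520113, -0.74179111,  1.61178086],
       [ 0.        ,  0.        ,  0.        ,  1.        ]])}
```

View pics/s1.png

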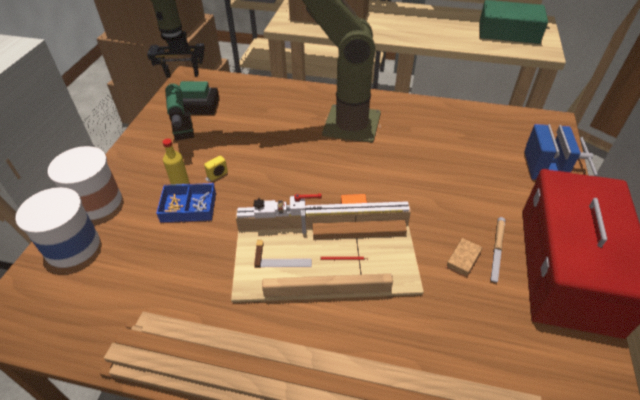

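View pics/d1.png

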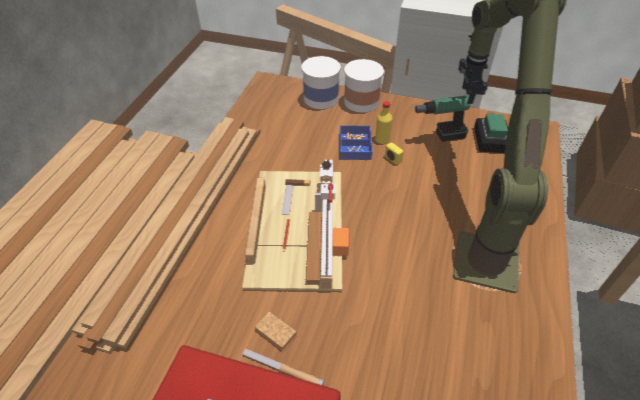

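The scene view shows the stop at about (260–310, 205) on the fence, with the lever at about (308,196). The side view shows it at about (327,165–200). I'll enlarge both.

```bash
python3 - <<'E'
from h import *
a=cv2.imread('pics/s1.png')[185:245,225:325];b=cv2.imread('pics/d1.png')[150:215,290:390]
o=np.vstack([cv2.resize(a,(800,480),interpolation=2)[:300],cv2.resize(b,(800,520),interpolation=2)[:300]])
cv2.imwrite('pics/c1.png',o)
for p in [(410,205),(240,209),(350,205),(330,208)]: print(p,world('s1',*p))
for p in [(327,215),(327,240),(327,270),(327,285)]: print(p,world('d1',*p))
# all points 80..95mm high
for f in('s1','d1'):
    z=np.load(f'pics/{f}.npz');K=z['K'];d=z['d'];v,u=np.mgrid[:400,:640]
    P=np.stack([(u-K[0,2])/K[0,0]*d,(v-K[1,2])/K[1,1]*d,d,np.ones_like(d)],-1)@np.linalg.inv(z['V']).T
    m=(P[...,2]>.083)&(P[...,2]<.096)&(abs(P[...,0]-.55)<.3)&(d>0)
    box=np.zeros_like(m); 
    if f=='s1': box[195:225,305:412]=1
    else: box[205:292,315:334]=1
    q=P[m&box][:,:2].astype(np.float32); print(f,len(q),cv2.minAreaRect(q),cv2.fitLine(q,2,0,.01,.01).ravel())
    m=(P[...,2]>.100)&(P[...,2]<.2)&(d>0);box[:]=0
    if f=='s1': box[190:225,230:330]=1
    else: box[150:215,310:345]=1
    t=P[m&box]; t=t[np.argsort(t[:,1])]; print(np.round(t[::max(1,len(t)//40),:3],3).tolist())
E
```

```text
(410, 205) [0.40681515 0.27399966 0.00232987]
(240, 209) [ 0.62198757 -0.23947534  0.08795096]
(350, 205) [0.53207194 0.08944129 0.08909148]
(330, 208) [0.55767097 0.03143879 0.08863065]
(327, 215) [0.5579413  0.03252893 0.09256831]
(327, 240) [0.52825199 0.13547957 0.09039034]
(327, 270) [0.49577765 0.24809653 0.08839318]
(327, 285) [0.4886427  0.27175236 0.04103354]
s1 967 ((0.5371718406677246, 0.11171311885118484), (0.04116087779402733, 0.3212328255176544), 15.63587760925293) [ 0.26752472 -0.963551    0.5392563   0.11015422]
[[0.617, -0.19, 0.134], [0.628, -0.183, 0.134], [0.633, -0.179, 0.127], [0.621, -0.175, 0.142], [0.644, -0.171, 0.11], [0.644, -0.168, 0.11], [0.621, -0.166, 0.114], [0.622, -0.162, 0.115], [0.624, -0.159, 0.135], [0.633, -0.156, 0.115], [0.617, -0.151, 0.113], [0.615, -0.148, 0.12], [0.635, -0.143, 0.102], [0.59, -0.14, 0.118], [0.624, -0.136, 0.115], [0.621, -0.131, 0.117], [0.597, -0.126, 0.115], [0.613, -0.12, 0.12], [0.608, -0.114, 0.133], [0.603, -0.11, 0.129], [0.602, -0.105, 0.112], [0.596, -0.1, 0.12], [0.61, -0.094, 0.106], [0.567, -0.086, 0.12], [0.
[... 852 characters left out ...]
, -0.137, 0.12], [0.628, -0.13, 0.119], [0.629, -0.122, 0.101], [0.597, -0.116, 0.13], [0.584, -0.111, 0.113], [0.587, -0.108, 0.12], [0.617, -0.105, 0.125], [0.616, -0.102, 0.133], [0.6, -0.098, 0.121], [0.605, -0.092, 0.12], [0.565, -0.081, 0.123], [0.567, -0.076, 0.136], [0.569, -0.068, 0.143], [0.572, -0.065, 0.14], [0.567, -0.062, 0.139], [0.607, -0.06, 0.121], [0.595, -0.056, 0.122], [0.59, -0.053, 0.122], [0.597, -0.051, 0.122], [0.578, -0.048, 0.126], [0.566, -0.046, 0.146], [0.584, -0.044, 0.102], [0.565, -0.042, 0.146], [0.586, -0.039, 0.117], [0.578, -0.038, 0.1], [0.622, -0.036, 0.115], [0.618, -0.034, 0.108], [0.561, -0.026, 0.148], [0.551, -0.003, 0.139], [0.559, 0.005, 0.139]]
```

View pics/c1.png

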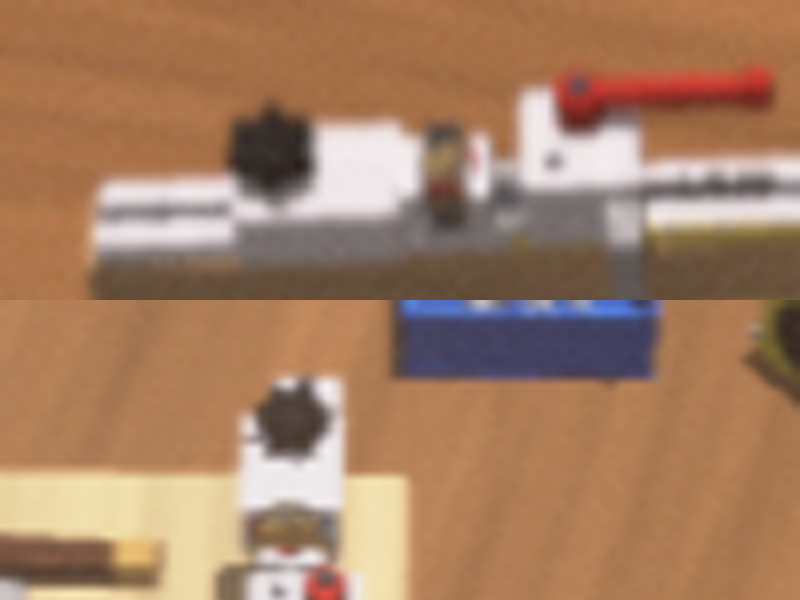

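```bash
cat >> h.py <<'E'
def ray(f,u,v,h):
    z=np.load(f'pics/{f}.npz');K=z['K'];V=np.linalg.inv(z['V']);d=V[:3,:3]@[(u-K[0,2])/K[0,0],(v-K[1,2])/K[1,1],1];c=V[:3,3];return c+d*(h-c[2])/d[2]
X=np.array([.9637,.267,0]);Y=np.array([-.267,.9637,0])
def wray(f,u,v,h):
    z=np.load(f'pics/{f}.npz');K=z['K'];V=np.linalg.inv(z['V']);a=np.array([u-K[0,2],v-K[1,2]]);rr=np.hypot(*a);t=rr/K[0,0]
    d=V[:3,:3]@[*(a/rr*np.sin(t)),np.cos(t)];c=V[:3,3];return c+d*(h-c[2])/d[2]
E
python3 - <<'E'
from h import *
a=ray('s1',297.3,196.2,.143);b=ray('d1',330.6,185,.143)
print('pivot',a,b)
print('tip',ray('s1',319.5,195.5,.141), a+.068*Y)
for p in(a,b):print('wheel',p+.016*X-.052*Y)
print('wheel',ray('s1',280.6,203.5,.131),ray('d1',326.3,178,.131))
print('knob',ray('s1',259,203.5,.138),ray('d1',326.5,165,.138))
# reds
for f in('s1','d1'):
    z=np.load(f'pics/{f}.npz');K=z['K'];d=z['d'];v,u=np.mgrid[:400,:640];im=z['im'].astype(int)
    P=np.stack([(u-K[0,2])/K[0,0]*d,(v-K[1,2])/K[1,1]*d,d,np.ones_like(d)],-1)@np.linalg.inv(z['V']).T
    m=(im[...,0]>120)&(im[...,1]<70)&(P[...,2]>.12)&(P[...,2]<.16)&(abs(P[...,0]-.57)<.06)
    q=P[m];print(f,len(q),q.mean(0),((q[:,:3])@Y).min(),(q[:,:3]@Y).max(),((q[:,:3])@X).min(),(q[:,:3]@X).max())
E
```

```text
pivot [ 0.58136518 -0.06429734  0.143     ] [ 0.57253669 -0.06242287  0.143     ]
tip [ 5.62039282e-01 -3.24219656e-04  1.41000000e-01] [0.56320918 0.00123426 0.143     ]
wheel [ 0.61066838 -0.11013774  0.143     ]
wheel [ 0.60183989 -0.10826327  0.143     ]
wheel [ 0.61064454 -0.10881662  0.131     ] [ 0.59998361 -0.10337752  0.131     ]
knob [ 0.63098842 -0.16929506  0.138     ] [ 0.61615915 -0.16178611  0.138     ]
s1 77 [ 0.57053825 -0.03600053  0.13864711  1.        ] -0.22429268734547456 -0.14881492719933329 0.5334758766357975 0.547361958480736
d1 2 [0.55813581 0.00204461 0.136944   1.        ] -0.14912984886154834 -0.14497389392968393 0.5367049823576249 0.5401378019927371
```

```bash
U='-1 0 0 -.015 0 0 0'; python3 -m inch '-1 0 0 -.02 0 0 0;-1 0 0 -.02 0 0 0;-1 .01 -.008 -.01 0 0 0;-1 .02 -.016 0 0 0 0;-1 .024 -.019 0 0 0 0;-1 .024 -.019 0 0 0 0;-1 .024 -.019 0 0 0 0;-1 .024 -.019 0 0 0 0;-1 .024 -.019 0 0 0 0;-1 .024 -.019 0 0 0 0;-1 .024 -.019 0 0 0 0;-1 .024 -.019 0 0 0 0;-1 .024 -.019 0 0 0 0;-1 .024 -.019 0 0 0 0;-1 .024 -.019 0 0 0 0;-1 .024 -.019 0 0 0 0;-1 .024 -.019 0 0 0 0;-1 .024 -.019 0 0 0 0;-1 .024 -.019 0 0 0 0;-1 .024 -.019 0 0 0 0' 20
python3 -c "
from h import *
st()"
```

```text
clock: 1.77
tool_pos: [0.479, -0.1715, 0.2995]
eef_rot: [0.991, 0.137, -0.0, -0.0]
contact_force: [0.4, -0.1, -0.6]
opening: 0.004
finger_force: 0.0
1.7667 [ 0.479  -0.1715  0.2995] [[0.963, 0.271, -0.001], [0.271, -0.963, 0.0], [-0.001, -0.001, -1.0]] [ 0.4 -0.1 -0.6] 0.004086155938076498
```

```bash
python3 -m inch '-1 .024 -.018 .01 0 0 0;-1 .024 -.018 .01 0 0 0;-1 .024 -.018 .01 0 0 0;-1 .024 -.018 .01 0 0 0;-1 .02 -.015 .01 0 0 0;-1 0 0 0 0 0 0;-1 0 0 0 0 0 0'
python3 -c "
from h import *
st();im,d=save('wrist','w1');print(camera_model('wrist'))"
```

```text
clock: 2.35
tool_pos: [0.5665, -0.0563, 0.2487]
eef_rot: [0.99, 0.138, -0.001, -0.001]
contact_force: [0.1, -0.7, 0.3]
opening: 0.006
finger_force: 0.0
2.35 [ 0.5665 -0.0563  0.2487] [[0.962, 0.274, -0.002], [0.274, -0.962, 0.001], [-0.002, -0.002, -1.0]] [ 0.1 -0.7  0.3] 0.006227983197465358
{'intrinsics': array([[309.70691629,   0.        , 321.45867691],
       [  0.        , 309.70691629, 195.74367639],
       [  0.        ,   0.        ,   1.        ]]), 'view': array([[ 2.71789343e-01, -9.62356650e-01, -4.80991182e-04,
        -2.11348949e-01],
       [-9.21028549e-01, -2.60262268e-01,  2.89775713e-01,
         4.65002465e-01],
       [-2.78992769e-01, -7.83149443e-02, -9.57094460e-01,
         5.42143624e-01],
       [ 0.00000000e+00,  0.00000000e+00,  0.00000000e+00,
         1.00000000e+00]])}
```

View pics/w1.png

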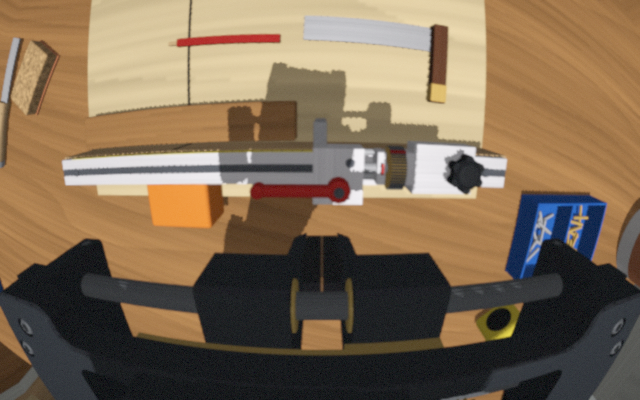

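Wrist view: lever pivot (339,190), lever tip (257,191), wheel (398,168), knob (466,172), with the fingers at (322,240). Clear all round.

```bash
python3 - <<'E'
from h import *
f='w1'
def pr(n,p):print(n,np.round(p,4),'XY',round(p@X,4),round(p@Y,4))
pr('piv',wray(f,339,190,.143));pr('tip',wray(f,257,191,.141));pr('wheel',wray(f,398,168,.131));pr('knob',wray(f,466,172,.138))
pr('trackend',wray(f,65,168,.09));pr('trackend2',wray(f,506,170,.09))
t=np.array(get_state()['tool_pos']);pr('tcp',t)
E
python3 - <<'E'
import cv2
im=cv2.imread('pics/w1.png')[135:215,240:500];cv2.imwrite('pics/w1c.png',cv2.resize(im,(780,240),interpolation=2))
E
```

```text
piv [ 0.5753 -0.072   0.143 ] XY 0.5352 -0.223
tip [ 0.5556 -0.0073  0.141 ] XY 0.5334 -0.1554
wheel [ 0.6046 -0.1165  0.131 ] XY 0.5516 -0.2737
knob [ 0.6206 -0.176   0.138 ] XY 0.5511 -0.3353
trackend [0.4983 0.2582 0.09  ] XY 0.5492 0.1158
trackend2 [ 0.6349 -0.2513  0.09  ] XY 0.5448 -0.4117
tcp [ 0.5661 -0.0583  0.2492] XY 0.53 -0.2073
```

View pics/w1c.png

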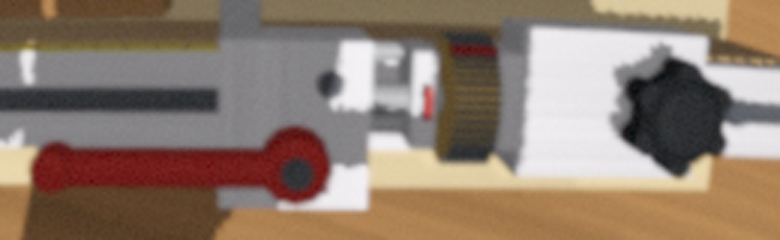

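```bash
python3 -m inch '-1 .013 -.022 0 0 0 0;-1 .013 -.022 0 0 0 0;-1 0 0 .02 0 0 0;-1 0 0 .02 0 0 0;-1 0 0 .02 0 0 0;-1 0 0 .015 0 0 0;-1 0 0 0 0 0 0;-1 0 0 0 0 0 0'
python3 -c "
from h import *
st();im,d=save('wrist','w2');t=np.array(get_state()['tool_pos']);print(t@X,t@Y)"
```

```text
clock: 3.07
tool_pos: [0.5793, -0.0109, 0.1748]
eef_rot: [0.991, 0.136, -0.001, 0.0]
contact_force: [0.5, -1.0, -0.3]
opening: 0.005
finger_force: 0.0
3.0667 [ 0.5793 -0.0109  0.1748] [[0.963, 0.269, -0.001], [0.269, -0.963, -0.001], [-0.002, 0.001, -1.0]] [ 0.5 -1.  -0.3] 0.004639533234001864
0.5563203056197027 -0.16513146700295744
```

View pics/w2.png

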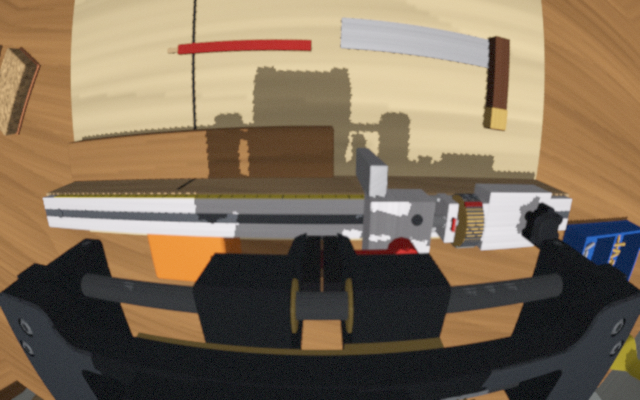

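The fingertips (320,240) are over the track, left of the jaw and on the lever's far side. Now I'll descend, then creep to contact.

```bash
python3 -m inch '-1 0 0 .015 0 0 0;-1 0 0 .015 0 0 0;-1 0 0 .012 0 0 0;-1 0 0 .004 0 0 0;-1 0 0 0 0 0 0;-1 -.003 0 0 0 0 0;-1 -.003 0 0 0 0 0;-1 -.002 0 0 0 0 0;-1 0 0 0 0 0 0'
```

```text
clock: 3.87
tool_pos: [0.5732, -0.0115, 0.1298]
eef_rot: [0.991, 0.136, 0.001, -0.0]
contact_force: [1.3, -0.2, 1.1]
opening: 0.003
finger_force: 0.6
```

```bash
python3 -m inch '-1 -.002 0 0 0 0 0;-1 -.0035 -.0007 0 0 0 -.06;-1 -.0035 -.0007 0 0 0 -.06;-1 -.0035 -.0007 0 0 0 -.06;-1 -.0035 -.0007 0 0 0 -.06;-1 -.0035 -.0007 0 0 0 -.06'; python3 -m inch '-1 -.0035 -.0007 0 0 0 -.06;-1 -.0035 -.0007 0 0 0 -.06;-1 -.0035 -.0007 0 0 0 -.06;-1 -.0035 -.0007 0 0 0 -.06;-1 -.0035 -.0007 0 0 0 -.06'
```

```text
clock: 4.37
tool_pos: [0.555, -0.0151, 0.1296]
eef_rot: [0.959, 0.285, 0.002, 0.0]
contact_force: [3.5, 1.4, 1.6]
opening: 0.002
finger_force: 1.8
clock: 4.78
tool_pos: [0.5395, -0.0236, 0.1295]
eef_rot: [0.905, 0.425, 0.002, 0.001]
contact_force: [4.0, 0.9, 0.8]
opening: 0.007
finger_force: 1.6
```

```bash
python3 -m inch '-1 -.0035 -.0007 0 0 0 -.06;-1 -.0035 -.0007 0 0 0 -.06;-1 -.0035 -.0007 0 0 0 -.06;-1 -.0035 -.0007 0 0 0 -.06;-1 -.0035 -.0007 0 0 0 -.06;-1 -.0035 -.0007 0 0 0 -.06;-1 -.0035 -.0007 0 0 0 -.06'; python3 -m inch '-1 -.0035 -.0007 0 0 0 -.06;-1 -.0035 -.0007 0 0 0 -.06;-1 -.0035 -.0007 0 0 0 -.06;-1 -.0035 -.0007 0 0 0 -.06;-1 -.0035 -.0007 0 0 0 -.06;-1 -.0035 -.0007 0 0 0 -.06'
python3 -c "
from h import *
t=np.array(get_state()['tool_pos']);print(t@X,t@Y)"
```

```text
clock: 5.37
tool_pos: [0.5228, -0.0418, 0.1293]
eef_rot: [0.797, 0.604, 0.002, 0.0]
contact_force: [2.2, 2.2, 0.2]
opening: 0.004
finger_force: 1.5
clock: 5.87
tool_pos: [0.5154, -0.0617, 0.1292]
eef_rot: [0.675, 0.737, 0.002, 0.0]
contact_force: [1.8, 4.1, -0.2]
opening: 0.006
finger_force: 1.5
0.4801805164607205 -0.19703515374249728
```

```bash
python3 -m inch '-1 -.0035 -.0007 0 0 0 -.06;-1 -.0035 -.0007 0 0 0 -.06;-1 -.0035 -.0007 0 0 0 -.06';python3 -m inch '-1 -.0015 0 0 0 0 0;-1 -.0015 0 0 0 0 0'
python3 -c "
from h import *
t=np.array(get_state()['tool_pos']);print(t@X,t@Y)"
```

```text
clock: 6.12
tool_pos: [0.514, -0.0689, 0.1292]
eef_rot: [0.606, 0.796, 0.003, -0.002]
contact_force: [-2.3, 16.7, 2.3]
opening: -0.001
finger_force: 8.3
clock: 6.28
tool_pos: [0.514, -0.069, 0.1291]
eef_rot: [0.606, 0.795, 0.005, -0.003]
contact_force: [-4.8, 17.7, 2.0]
opening: 0.007
finger_force: 9.0
0.47694869017865105 -0.20373050877264304
```

The lever is hard against its open stop (17 N, no further travel). Backing off, rising, and going towards the wheel.

```bash
python3 -m inch '-1 .008 0 0 0 0 0;-1 .008 0 0 0 0 0;-1 0 0 -.02 0 0 0;-1 0 0 -.03 0 0 0;-1 -.01 .015 0 0 0 0;-1 -.02 .02 0 0 0 0;-1 -.02 .02 0 0 0 0;-1 -.02 .02 0 0 0 0;-1 -.012 0 0 0 0 0;-1 0 0 0 0 0 0;-1 0 0 0 0 0 0'
python3 -c "
from h import *
st();t=np.array(get_state()['tool_pos']);print(t@X,t@Y);save('wrist','w3')
im=cv2.imread('pics/w3.png');cv2.imwrite('pics/w3.png',im[:330])"
```

```text
clock: 7.2
tool_pos: [0.6028, -0.1216, 0.1781]
eef_rot: [0.609, 0.793, -0.001, -0.001]
contact_force: [-0.2, 0.3, 0.0]
opening: 0.007
finger_force: 0.0
7.2 [ 0.6028 -0.1216  0.1781] [[-0.259, 0.966, -0.002], [0.966, 0.259, -0.001], [-0.0, -0.003, -1.0]] [-0.2  0.3  0. ] 0.0067226230282549804
0.5484074609984046 -0.27811694668323966
```

View pics/w3.png

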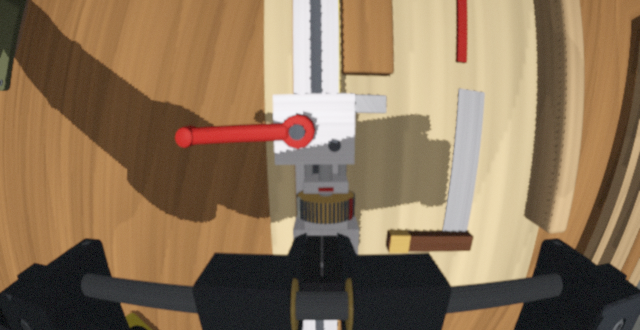

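Lever open (tip (184,137), pivot (297,130)). The wheel is at (300–355, 195–222), its index at (327,189), fingers at (322,245).

```bash
python3 - <<'E'
from h import *
for n,u,v,h in(('wheelfront',327,196,.131),('wheelback',327,220,.131),('piv',297,130,.143),('L',300,208,.111),('Rr',355,208,.111)):
    p=wray('w3',u,v,h);print(n,p@X,p@Y)
E
```

```text
wheelfront 0.5507755383377497 -0.25914450568470904
wheelback 0.5507602652487549 -0.2749340290786672
piv 0.5342690110991991 -0.2176707869809127
L 0.532352623540028 -0.27368701610704876
Rr 0.5704220895867962 -0.2739021469833347
```

```bash
python3 -m inch '-1 .008 .012 0 0 0 0;-1 0 0 .015 0 0 0;-1 0 0 .012 0 0 0;-1 0 0 .005 0 0 0;-1 0 0 0 0 0 0';python3 -m inch '-1 0 0 .0015 0 0 0;-1 0 0 .0015 0 0 0;-1 0 0 0 0 0 0'; python3 -m inch '-1 0 0 .001 0 0 0;-1 0 0 0 0 0 0';python3 -c "
from h import *
t=np.array(get_state()['tool_pos']);print(t@X,t@Y)"
```

```text
clock: 7.67
tool_pos: [0.6123, -0.1095, 0.1451]
eef_rot: [0.608, 0.794, -0.001, -0.001]
contact_force: [0.2, -0.2, 0.4]
opening: 0.004
finger_force: 0.0
clock: 7.92
tool_pos: [0.6138, -0.1101, 0.1439]
eef_rot: [0.608, 0.794, 0.0, 0.0]
contact_force: [0.2, -0.5, -0.5]
opening: 0.012
finger_force: 0.0
clock: 8.08
tool_pos: [0.6138, -0.1102, 0.1429]
eef_rot: [0.608, 0.794, 0.0, 0.0]
contact_force: [-0.2, 0.5, 0.1]
opening: 0.007
finger_force: 0.0
0.5621375651071007 -0.2700570080405544
```

```bash
python3 -m inch '-1 0 0 .001 0 0 0;-1 0 0 0 0 0 0' | egrep 'pos|cont';python3 -m inch '-1 0 0 .001 0 0 0;-1 0 0 0 0 0 0'| egrep 'pos|cont'; python3 -m inch '-1 0 0 .001 0 0 0;-1 0 0 0 0 0 0'| egrep 'pos|cont'
```

```text
tool_pos: [0.6141, -0.1101, 0.1422]
contact_force: [-0.5, -0.7, 2.3]
tool_pos: [0.6146, -0.1099, 0.1419]
contact_force: [-0.9, -0.7, 6.3]
tool_pos: [0.6156, -0.1096, 0.1416]
contact_force: [0.4, 0.2, 8.0]
```

```bash
python3 -m inch '-1 0 0 .0008 0 0 0;-1 0 -.002 0 0 0 0;-1 0 -.002 0 0 0 0;-1 0 -.002 0 0 0 0;-1 0 -.002 0 0 0 0' | egrep 'pos|cont';python3 -m inch '-1 0 -.002 0 0 0 0;-1 0 -.002 0 0 0 0;-1 0 -.002 0 0 0 0;-1 0 -.002 0 0 0 0' | egrep 'pos|cont';python3 -m inch '-1 0 -.002 0 0 0 0;-1 0 -.002 0 0 0 0;-1 0 -.002 0 0 0 0;-1 0 -.002 0 0 0 0' | egrep 'pos|cont'
```

```text
tool_pos: [0.6108, -0.1109, 0.1423]
contact_force: [5.3, 1.0, 10.8]
tool_pos: [0.6028, -0.1132, 0.1423]
contact_force: [4.8, 0.9, 10.9]
tool_pos: [0.5952, -0.1152, 0.1422]
contact_force: [6.4, 0.2, 8.3]
```

```bash
python3 -m inch '-1 0 -.002 0 0 0 0;-1 0 -.002 0 0 0 0' | egrep 'cont'; python3 -m inch '-1 0 0 -.008 0 0 0;-1 0 .014 0 0 0 0;-1 0 .014 0 0 0 0;-1 0 0 .004 0 0 0;-1 0 0 .002 0 0 0;-1 0 0 .0015 0 0 0;-1 0 0 0 0 0 0'| egrep 'pos|cont'
```

```text
contact_force: [6.0, 1.4, 7.3]
tool_pos: [0.6153, -0.1091, 0.1416]
contact_force: [0.8, 0.6, 11.0]
```

```bash
python3 -m inch '-1 0 -.002 0 0 0 0;-1 0 -.002 0 0 0 0;-1 0 -.002 0 0 0 0;-1 0 -.002 0 0 0 0;-1 0 -.002 0 0 0 0;-1 0 -.002 0.0002 0 0 0' | egrep 'pos|cont';python3 -m inch '-1 0 -.002 .0003 0 0 0;-1 0 -.002 .0003 0 0 0;-1 0 -.002 .0003 0 0 0;-1 0 -.002 .0002 0 0 0' | egrep 'pos|cont';python3 -m inch '-1 0 -.002 .0002 0 0 0;-1 0 -.002 0 0 0 0;-1 0 -.002 0 0 0 0' | egrep 'pos|cont'
```

```text
tool_pos: [0.6077, -0.1112, 0.1424]
contact_force: [7.7, 1.8, 9.2]
tool_pos: [0.602, -0.1127, 0.1422]
contact_force: [10.5, 3.5, 12.4]
tool_pos: [0.5965, -0.1141, 0.1421]
contact_force: [11.1, 2.7, 11.2]
```

Side force has grown to the friction limit, which looks like the zero stop. I'll lift and look.

```bash
python3 -m inch '-1 0 0 -.01 0 0 0;-1 -.006 0 -.015 0 0 0;-1 -.006 .012 -.015 0 0 0;-1 0 0 0 0 0 0;-1 0 0 0 0 0 0' | egrep 'pos|cont'
python3 -c "
from h import *
t=np.array(get_state()['tool_pos']);print(t@X,t@Y);save('wrist','w4')
im=cv2.imread('pics/w4.png')[170:230,270:390];cv2.imwrite('pics/w4c.png',cv2.resize(im,(600,300),interpolation=2))"
```

```text
tool_pos: [0.6025, -0.1257, 0.1777]
contact_force: [-1.1, 0.4, -0.4]
0.5470725227754586 -0.2819993521870953
```

View pics/w4c.png

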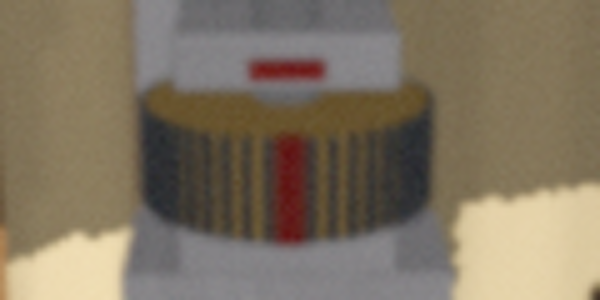

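Red line squarely at the top under the index: the wheel is at zero. Now forward, aiming at three clicks (25 mm) first.

```bash
python3 -m inch '-1 .006 -.009 .015 0 0 0;-1 .006 0 .01 0 0 0;-1 0 0 .008 0 0 0;-1 0 0 0 0 0 0;-1 0 0 .002 0 0 0;-1 0 0 .0015 0 0 0;-1 0 0 .001 0 0 0;-1 0 0 .001 0 0 0;-1 0 0 0 0 0 0' | egrep 'pos|cont'; python3 -c "
from h import *
t=np.array(get_state()['tool_pos']);print(t@X,t@Y)"
```

```text
tool_pos: [0.5919, -0.1157, 0.1417]
contact_force: [-5.1, 0.7, 12.8]
0.5395579782133728 -0.26952889005557096
```

```bash
python3 -m inch '-1 0 .002 0 0 0 0;-1 0 .002 0 0 0 0;-1 0 .002 0 0 0 0;-1 0 .002 0 0 0 0;-1 0 .002 0 0 0 0;-1 0 .002 0 0 0 0' | egrep 'pos|cont';python3 -m inch '-1 0 .002 0 0 0 0;-1 0 .002 0 0 0 0;-1 0 .002 0 0 0 0;-1 0 .002 0 0 0 0;-1 0 .002 0 0 0 0;-1 0 .002 0 0 0 0;-1 0 0 0 0 0 0' | egrep 'pos|cont'; python3 -c "
from h import *
t=np.array(get_state()['tool_pos']);print(t@X,t@Y)"
```

```text
tool_pos: [0.6045, -0.1122, 0.1422]
contact_force: [-2.3, 1.0, 12.8]
tool_pos: [0.6162, -0.1091, 0.1414]
contact_force: [-0.8, 1.5, 9.3]
0.5647217889502096 -0.26967701760761753
```

```bash
python3 -m inch '-1 0 0 -.01 0 0 0;-1 -.006 0 -.015 0 0 0;-1 -.006 -.015 -.013 0 0 0;-1 0 0 0 0 0 0;-1 0 0 0 0 0 0' | egrep 'pos|cont'
python3 -c "
from h import *
t=np.array(get_state()['tool_pos']);print(t@X,t@Y);save('wrist','w5')
im=cv2.imread('pics/w5.png')[170:230,270:390];cv2.imwrite('pics/w5c.png',cv2.resize(im,(600,300),interpolation=2))
z=im.astype(int); m=(z[...,2]>z[...,1]+50)&(z[...,2]>z[...,0]+50);print('red',[ (a,b) for a,b in zip(*np.where(m))][:60])
for y in(38,42): print(im[y,20:95].tolist() if 0 else im[y,24:92].mean(1).astype(int).tolist())"
```

```text
tool_pos: [0.6037, -0.1262, 0.1781]
contact_force: [-0.4, -0.3, 0.5]
0.548042677263643 -0.28284080879442275
red [(np.int64(11), np.int64(50)), (np.int64(11), np.int64(51)), (np.int64(11), np.int64(52)), (np.int64(11), np.int64(53)), (np.int64(11), np.int64(54)), (np.int64(11), np.int64(55)), (np.int64(11), np.int64(56)), (np.int64(11), np.int64(57)), (np.int64(11), np.int64(58)), (np.int64(11), np.int64(59)), (np.int64(11), np.int64(60)), (np.int64(11), np.int64(61)), (np.int64(11), np.int64(62)), (np.int64(12), np.int64(49)), (np.int64(12), np.int64(50)), (np.int64(12), np.int64(51)), (np.int64(12), np.int64(52)), (np.int64(12), np.int64(53)), (np.int64(12), np.int64(54)), (np.int64(12), np.int64(55)), (np.int64(12), np.int64(56)), (np.int64(12), np.int64(57)), (np.int64(12), np.int64(58)), (np.int64(12), np.int64(59)), (np.int64(12), np.int64(60)), (np.int64(12), np.int64(61)), (np.int64(12), np.int64(62)), (np.int64(13), np.int64(49)), (np.int64(13), np.int64(50)), (np.int64(13), np.int64(51)), (np.int64(13), np.int64(52)), (np.int64(13), np.int64(53)), (np.int64(13), np.int64(54)), (np.int64(13), np.int64(55)), (np.int64(13), np.int64(56)), (np.int64(13), np.int64(57)), (np.int64(13), np.int64(58)), (np.int64(13), np.int64(59)), (np.int64(13), np.int64(60)), (np.int64(13), np.int64(61)), (np.int64(13), np.int64(62))]
[115, 105, 93, 75, 58, 44, 62, 93, 113, 119, 111, 91, 63, 59, 58, 59, 57, 63, 65, 59, 63, 73, 74, 65, 60, 77, 84, 68, 60, 76, 79, 75, 65, 68, 82, 78, 66, 67, 73, 78, 66, 62, 74, 80, 61, 56, 69, 62, 52, 55, 63, 55, 53, 53, 47, 48, 39, 44, 47, 53, 65, 83, 102, 104, 105, 105, 105, 110]
[117, 112, 111, 107, 107, 99, 96, 103, 112, 119, 113, 97, 69, 62, 64, 56, 60, 65, 68, 62, 63, 73, 78, 58, 62, 78, 79, 67, 61, 72, 81, 76, 64, 71, 85, 81, 68, 68, 75, 77, 66, 61, 76, 77, 60, 57, 72, 68, 52, 55, 67, 60, 56, 61, 62, 64, 82, 92, 97, 109, 109, 111, 108, 106, 108, 115, 147, 183]
```

View pics/w5c.png

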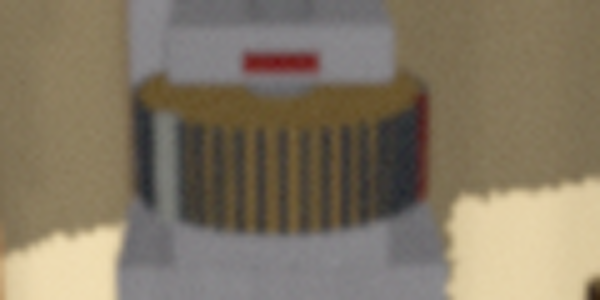

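White line at left (167) is two clicks short, red line at right (422) is about 1.26 rad: three clicks. Two more: 16.8 mm.

```bash
python3 -m inch '-1 .006 -.006 .015 0 0 0;-1 .006 0 .01 0 0 0;-1 0 0 .008 0 0 0;-1 0 0 0 0 0 0;-1 0 0 .002 0 0 0;-1 0 0 .0015 0 0 0;-1 0 0 .001 0 0 0;-1 0 0 .001 0 0 0;-1 0 0 0 0 0 0' | egrep 'pos|cont'; python3 -c "
from h import *
t=np.array(get_state()['tool_pos']);print(t@X,t@Y)"; python3 -m inch '-1 0 .002 0 0 0 0;-1 0 .002 0 0 0 0;-1 0 .002 0 0 0 0;-1 0 .002 0 0 0 0;-1 0 .002 0 0 0 0;-1 0 .002 0 0 0 0' | egrep 'pos|cont'; python3 -c "
from h import *
t=np.array(get_state()['tool_pos']);print(t@X,t@Y)"
```

```text
tool_pos: [0.5958, -0.1136, 0.1419]
contact_force: [-6.7, 1.6, 20.7]
0.5438147755234781 -0.2685219118644958
tool_pos: [0.6084, -0.1102, 0.1421]
contact_force: [-0.6, 1.3, 18.4]
0.5568968776350692 -0.26862301879772577
```

```bash
python3 -m inch '-1 0 .002 -.001 0 0 0;-1 0 .0018 0 0 0 0;-1 0 0 0 0 0 0' | egrep 'pos|cont'; python3 -c "
from h import *
t=np.array(get_state()['tool_pos']);print(t@X,t@Y)"; python3 -m inch '-1 0 0 -.01 0 0 0;-1 -.006 0 -.015 0 0 0;-1 -.006 -.011 -.013 0 0 0;-1 0 0 0 0 0 0;-1 0 0 0 0 0 0' | egrep 'pos|cont'
python3 -c "
from h import *
t=np.array(get_state()['tool_pos']);print(t@X,t@Y);save('wrist','w6')
im=cv2.imread('pics/w6.png')[170:230,270:390];cv2.imwrite('pics/w6c.png',cv2.resize(im,(600,300),interpolation=2))
for y in(32,36): print(im[y,24:92].mean(1).astype(int).tolist())"
```

```text
tool_pos: [0.6113, -0.1094, 0.1421]
contact_force: [-2.6, 2.1, 15.1]
0.559876202554561 -0.2686446152199305
tool_pos: [0.6024, -0.1263, 0.178]
contact_force: [0.7, -0.1, -0.2]
0.5468322858846904 -0.28257800911262265
[115, 114, 109, 100, 83, 57, 48, 43, 50, 49, 46, 52, 60, 55, 50, 60, 71, 55, 59, 69, 70, 57, 67, 82, 77, 66, 65, 79, 78, 69, 72, 101, 125, 131, 131, 132, 124, 105, 69, 61, 79, 75, 64, 61, 68, 73, 60, 58, 69, 67, 57, 56, 57, 57, 53, 48, 49, 47, 50, 45, 46, 50, 65, 92, 103, 103, 105, 103]
[113, 115, 110, 104, 88, 64, 47, 48, 45, 46, 47, 48, 58, 48, 51, 62, 73, 54, 55, 68, 68, 57, 62, 84, 77, 66, 69, 81, 80, 70, 72, 103, 125, 131, 132, 130, 122, 103, 70, 61, 76, 71, 62, 59, 69, 66, 62, 56, 68, 74, 58, 58, 56, 52, 53, 56, 52, 51, 45, 49, 49, 48, 63, 89, 100, 105, 105, 105]
```

White line is centred on the wheel (pixel 34.2 of the rim 4.5–62.5): five clicks. Now the lever.

```bash
python3 -m inch '-1 .01 -.02 0 0 0 0;-1 .01 -.02 0 0 0 0;-1 .01 -.02 0 0 0 0;-1 .009 -.01 0 0 0 0;-1 0 0 0 0 0 0;-1 0 0 .02 0 0 0;-1 0 0 .02 0 0 0;-1 0 0 .009 0 0 0;-1 0 0 0 0 0 0' | egrep 'pos|cont'; python3 -c "
from h import *
t=np.array(get_state()['tool_pos']);print(t@X,t@Y)"; python3 -m inch '-1 .002 0 0 0 0 0;-1 .002 0 0 0 0 0;-1 .002 0 0 0 0 0;-1 .002 0 0 0 0 0' | egrep 'pos|cont'
```

```text
tool_pos: [0.524, -0.1059, 0.1267]
contact_force: [-0.1, 0.3, -0.1]
0.4766907524128799 -0.24199130836979194
tool_pos: [0.5232, -0.0986, 0.1297]
contact_force: [1.4, -1.7, -0.4]
```

```bash
python3 -m inch '-1 .0035 -.0007 0 0 0 .06;-1 .0035 -.0007 0 0 0 .06;-1 .0035 -.0007 0 0 0 .06;-1 .0035 -.0007 0 0 0 .06;-1 .0035 -.0007 0 0 0 .06;-1 .0035 -.0007 0 0 0 .06;-1 .0035 -.0007 0 0 0 .06;-1 .0035 -.0007 0 0 0 .06' | egrep 'pos|cont'; python3 -m inch '-1 .0035 -.0007 0 0 0 .06;-1 .0035 -.0007 0 0 0 .06;-1 .0035 -.0007 0 0 0 .06;-1 .0035 -.0007 0 0 0 .06;-1 .0035 -.0007 0 0 0 .06;-1 .0035 -.0007 0 0 0 .06;-1 .0035 -.0007 0 0 0 .06;-1 .0035 -.0007 0 0 0 .06' | egrep 'pos|cont'; python3 -c "
from h import *
st();t=np.array(get_state()['tool_pos']);print(t@X,t@Y)"
```

```text
tool_pos: [0.5149, -0.0716, 0.1295]
contact_force: [-1.7, -1.6, 1.5]
tool_pos: [0.5206, -0.0435, 0.1293]
contact_force: [-2.8, -1.3, 1.1]
18.65 [ 0.5206 -0.0435  0.1293] [[0.644, 0.765, -0.002], [0.765, -0.644, -0.001], [-0.002, -0.001, -1.0]] [-2.8 -1.3  1.1] 0.00656286365614436
0.49007708711146625 -0.18094744416724637
```

```bash
python3 -m inch '-1 .0035 -.0007 0 0 0 .06;-1 .0035 -.0007 0 0 0 .06;-1 .0035 -.0007 0 0 0 .06;-1 .0035 -.0007 0 0 0 .06;-1 .0035 -.0007 0 0 0 .06;-1 .0035 -.0007 0 0 0 .06' | egrep 'pos|cont'; python3 -m inch '-1 .0035 -.0007 0 0 0 .06;-1 .0035 -.0007 0 0 0 .06;-1 .003 -.0005 0 0 0 .05;-1 .002 0 0 0 0 0.02' | egrep 'pos|cont'; python3 -c "
from h import *
st();t=np.array(get_state()['tool_pos']);print(t@X,t@Y)"
```

```text
tool_pos: [0.5333, -0.026, 0.1293]
contact_force: [-2.7, -0.8, 2.0]
tool_pos: [0.5437, -0.0187, 0.1292]
contact_force: [-3.7, 1.2, 0.8]
19.4833 [ 0.5437 -0.0187  0.1292] [[0.948, 0.318, -0.002], [0.318, -0.948, 0.001], [-0.002, -0.001, -1.0]] [-3.7  1.2  0.8] 0.004213282147432137
0.5189368669507941 -0.16316227769480596
```

```bash
python3 -m inch '-1 .0015 0 0 0 0 0.02;-1 .0015 0 0 0 0 0.02;-1 0 0 0 0 0 0' | egrep 'pos|cont'; python3 -m inch '-1 .0015 0 0 0 0 0;-1 0 0 0 0 0 0' | egrep 'pos|cont';python3 -m inch '-1 .001 0 0 0 0 0;-1 0 0 0 0 0 0' | egrep 'pos|cont'
```

```text
tool_pos: [0.5436, -0.0183, 0.1287]
contact_force: [-8.5, 1.1, 4.8]
tool_pos: [0.5438, -0.0182, 0.1285]
contact_force: [-9.9, -0.1, 6.5]
tool_pos: [0.5439, -0.0181, 0.1285]
contact_force: [-11.3, 1.1, 7.5]
```

```bash
python3 -m inch '-1 .0015 0 0 0 0 0;-1 .0015 0 0 0 0 0;-1 0 0 0 0 0 0' | egrep 'pos|cont'; python3 -m inch '-1 -.008 0 0 0 0 0;-1 -.01 0 0 0 0 0;-1 -.01 0 0 0 0 0;-1 0 0 -.025 0 0 0;-1 0 0 -.03 0 0 0;-1 0 0 -.03 0 0 0;-1 0 0 -.03 0 0 0;-1 -.01 .02 0 0 0 0;-1 -.01 .02 0 0 0 0;-1 0 0 0 0 0 0;-1 0 0 0 0 0 0' | egrep 'pos|cont'
python3 -c "
from h import *
st();save('wrist','w7')
im=cv2.imread('pics/w7.png')[90:250,180:480];cv2.imwrite('pics/w7c.png',cv2.resize(im,(800,427),interpolation=2))"
```

```text
tool_pos: [0.5443, -0.018, 0.1282]
contact_force: [-16.2, 0.5, 11.2]
tool_pos: [0.5182, -0.0704, 0.2444]
contact_force: [-0.2, 0.1, -0.3]
21.2333 [ 0.5182 -0.0704  0.2444] [[0.961, 0.277, 0.002], [0.277, -0.961, -0.001], [0.001, 0.001, -1.0]] [-0.2  0.1 -0.3] 0.004014807905823412
```

View pics/w7c.png

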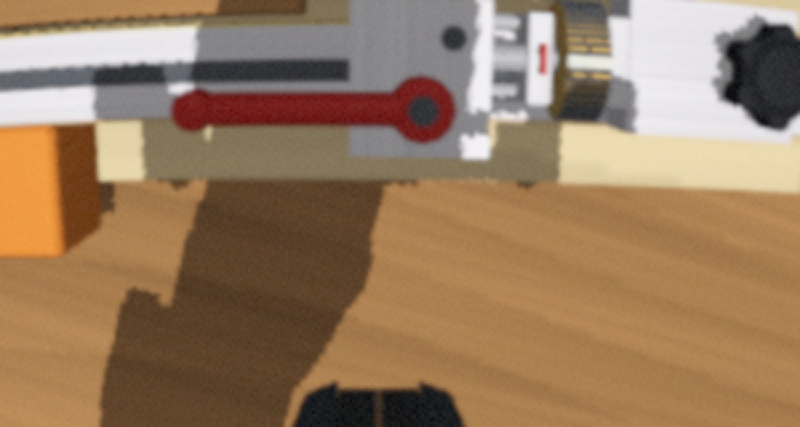

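The lever runs from (422,110) to (190,110), parallel to the track, so it is shut. The white line sits at the index (590,62), and the robot is clear. Handing in.

```bash
python3 -c "
from plant import r
print(r.finish_job())"
```

```text
the job is handed in; nothing more can be done
None
```

The job is handed in: I opened the lever, rolled the wheel back to zero and then forward five clicks, and shut the lever again; the last image shows the white five-click line at the index and the lever shut. The hand-in gave no verdict.

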